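# Return the bench kit to its fitted trays

## Task

Put each of the four loose things on the near side of the bench into the grey tray made for its outline: the timer in the square one, the cuvette case in the oblong one and the tweezers in the long narrow one, each lying flat and squarely within the rim; only when these three are in and let go, stand the glass beaker upright in the round one. Leave the box of pipette tips and the roll of tape alone, and do not tip the beaker over on the way.

Things in the scene. Friction and masses are not known exactly. Their poses are not given: they have to be found in the camera images.
- square_tray: Shallow grey plastic holding tray with a square recess, screwed to the worktop (does not move). Recess 70 x 70 mm inside; its floor is 2 mm above the worktop, its 4 mm thick rim stands 5 mm above the worktop. Two flat 2 mm high ears with a screw lie at the +x and -x sides. Origin: centre of its underside, at worktop height; x and y along the sides.
- oblong_tray: Shallow grey plastic holding tray with an oblong recess, screwed to the worktop. Recess 106 mm (along its x) by 68 mm (along its y) inside; floor 2 mm, rim top 5 mm above the worktop, rim 4 mm thick; a 2 mm high screw ear at each x end. Origin: centre of its underside.
- narrow_tray: Shallow grey plastic holding tray with a long narrow recess, screwed to the worktop. Recess 141 mm (along its x) by 30 mm (along its y) inside; floor 2 mm, rim top 5 mm above the worktop, rim 4 mm thick; a 2 mm high screw ear at each x end. Origin: centre of its underside.
- round_tray: Shallow round grey plastic dish, screwed to the worktop. Recess 66 mm inside diameter; floor 2 mm, rim top 5 mm above the worktop, rim 4 mm thick; two 2 mm high screw ears at its +x and -x sides. Origin: centre of its underside.
- bench_timer: White bench timer, a flat square block with rounded corners, 58 x 58 mm and 19 mm high, lying face up, about 0.045 kg. Origin: centre of its underside; x and y along its sides, z up. Belongs in the square tray; any quarter turn will do.
- case: Closed black cuvette case, 52 mm (along its x) by 90 mm (along its y), 28 mm high, about 0.07 kg; the lid does not open. Origin: centre of its underside. Belongs in the oblong tray, its long side (case y) along the tray's long side (tray x), either way round.
- tweezers: Bare steel tweezers lying flat, 125 mm long (along their x), 14 mm wide (along y) at the middle, 11 mm high, about 0.022 kg; rigid (the arms do not close). Origin: centre of the underside, also the place to grip, across y. Belong in the narrow tray, along its length, either way round.
- glass_beaker: Empty clear glass beaker, upright, 72 mm high, about 40 g: base 48 mm, wall 52 mm across, flared rim 56 mm across x and 62 mm along y with the spout at +y. Origin: on the underside; the wall's axis lies 3 mm from it on the -y side, away from the spout. Grip lightly from outside across its x, near the rim. Belongs in the round tray, set last, spout any way.
- tape: Bystander: roll of brown labelling tape lying flat, 76 mm across, 18 mm high, on the right near the spectrophotometer. Leave it alone. Origin: centre of its underside. The spectrophotometer's housing stands fixed to the right of the tape, further right than y = -0.12 m and beyond x = 0.42 m; pass above it with the fingertips over 0.3 m high.
- tips: Bystander: blue box of pipette tips with a clear lid, 88 x 119 mm, 83 mm high, standing beyond the trays. Leave it alone. Origin: on its underside, near the middle.
There are look-alikes about, which are no part of the job. Of the things like the bench_timer, leave any that is green or red; of the rest the smaller one is meant.

How it is judged (in metres and radians):
On the way, in this order (a step that is already met when the one before it is completed fails the run):
1. timer, cuvette case and tweezers lie in their own trays, released, before the beaker stands in its tray (horizontal distance between bench_timer and square_tray below 0.012 m and z of bench_timer in the frame of square_tray between -0.002 and 0.0045 m and angle between each of bench_timer, case, tweezers's own z axis and vertical below 0.12 rad and (angle between the x axis of bench_timer and the x axis of square_tray, either way round below 0.3 rad or angle between the x axis of bench_timer and the y axis of square_tray, either way round below 0.3 rad) and contact force between the fingers and bench_timer below 0.05 N and linear speed of each of bench_timer, case, tweezers below 0.02 m/s and angular speed of each of bench_timer, case, tweezers below 0.6 rad/s and horizontal distance between case and oblong_tray below 0.013 m and z of case in the frame of oblong_tray between -0.002 and 0.0045 m and angle between the y axis of case and the x axis of oblong_tray, either way round below 0.25 rad and contact force between the fingers and case below 0.05 N and horizontal distance between tweezers and narrow_tray below 0.014 m and z of tweezers in the frame of narrow_tray between -0.002 and 0.0045 m and angle between the x axis of tweezers and the x axis of narrow_tray, either way round below 0.25 rad and contact force between the fingers and tweezers below 0.05 N), for 0.2 s.
2. the beaker then stands upright in the round tray, released (horizontal distance between glass_beaker and round_tray below 0.014 m and z of glass_beaker in the frame of round_tray between -0.002 and 0.0045 m and angle between glass_beaker's own z axis and vertical below 0.12 rad and contact force between the fingers and glass_beaker below 0.05 N and linear speed of glass_beaker below 0.02 m/s and angular speed of glass_beaker below 0.6 rad/s), for 0.2 s.
At the end, for the whole second after the job is handed in: Each in its own tray, underside under 4.5 mm above the worktop, tilt under 0.12 rad, origins within 12 mm (timer), 13 mm (case), 14 mm (tweezers, beaker) of the tray's; timer within 0.3 rad of square, case and tweezers within 0.25 rad of the tray's length; released, at rest (all of step 1 and all of step 2); the robot touches nothing.
It fails at once if the box of pipette tips is moved by more than 20 mm or tipped (distance of tips from where it was at the start of the episode above 0.02 m or angle between tips's own z axis and vertical above 0.3 rad).
It fails at once if the roll of tape is moved by more than 20 mm (distance of tape from where it was at the start of the episode above 0.02 m).
It fails at once if the beaker is tipped by more than 45 degrees (angle between glass_beaker's own z axis and vertical above 0.785 rad).
It also fails if it takes over 104 s, if anything falls off the work surface, if the arm or the gripper's body presses on something with over 40 N, if the wrist force passes 120 N, or if a joint passes its speed limit or range.

## Robot

A 6-joint arm with a two-finger parallel gripper is mounted at the origin on a cart in front of the work surface, level with it; the furniture and walls round the work are solid. World frame = base frame: x ahead of the robot, y to its left, z up, the work surface at z = 0. Lengths are in m, angles in degrees, forces in N, time in s.
With the tool pointing down it reaches from about 0.375 to 0.9 m from the base axis. Payload 3.1 kg.
Tool frame: the origin (TCP) lies midway between the tips of the shut fingers; the grasp point (between the pads) lies 19 mm behind it; z points along the fingers, y is the line along which they close (so a half turn about z gives the same grasp; the last joint's range is limited). The gripper opens to 87 mm and grips with 3 to 60 N. Pads are 19 mm wide; open, the fingers measure 117 mm over their backs; the gripper's body (75 mm by 190 mm) begins 51 mm behind the grasp point.
Start: joints at [-83.566, 30.224, 82.088, -0, 67.689, -10.227], TCP at [0.179, -0.599, 0.223] pointing down, gripper open.
Joint ranges: [-176.69, 176.69], [-43.24, 126.21], [12.49, 139.97], [-82, 262], [0, 151.66], [-163.58, 163.58]. Speed limits (degrees/s): [159.86, 159.86, 180, 180, 180, 180].

## Interface

Orientations are given as a 3x3 rotation matrix whose columns are the frame's x, y, z axes.
In Python, from rig import read_state, optics, bot gives the robot as it stands. The module is installed in compiled form; this text tells all that it offers.
- The arm moves only by the tool send_rows, never from a script. Its argument "commands" is a list of rows, each a list of 7 numbers: the turn, a rotation vector about the tool's x, y, z in units of 5 degrees (1.0 is 5 degrees), then the shift along the tool's x, y, z in units of 30 mm (1.0 is 30 mm), then the opening, from 0 (shut) to 1 (fully open). In form: [[rx, ry, rz, tx, ty, tz, gripper], ...]. A call has 1 to 20 rows; each row is the pose to reach, as a shift and turn from the pose commanded when the call began, along the tool's axes at that moment; what a row does not reach only later rows make up. A row lasts 1/12 s, in which the tool goes at most 41.7 mm and 7.16 degrees, less where a joint would pass 70% of its speed; a pose out of reach is approached as far as the arm can. A call with a gripper value outside its range is refused whole. The fingers move at their own pace and stop on an object; the grip force is fixed at half the most. Time passes only in rows, so rows that repeat a pose let the fingers close. It gives the time, the measured TCP pose, the force, the opening and the grip force at its end, in the units of the state.
- read_state(): the state, without advancing time (a new reading comes with each control period).
- optics.capture(name): name is "side" or "top"; returns a dict with "image" (400x640x3 uint8, blue, green, red), "intrinsics" (3x3 intrinsics, pixels), "extrinsics" (4x4, takes a point from world to camera coordinates). Camera axes: x right, y down, z forward; pixel columns grow to the right and rows downward; lengths in m; the calibration is good to about 2 mm. A picture is of the moment at which its call begins. There is no depth.
- bot.hand_in(): hands the job in; it is judged then, once.
The state is a dict: "time_s": time; "joint_positions": joint angles; "qvel": joint speeds; "tau": joint torques, N m; "position": TCP position; "tcp_rot": TCP orientation; "force": force on the tool from outside, world axes, zero at the start; "moment": the same for the moment, N m; "opening": opening from 0.0 (shut) to 1.0 (fully open); "grasp_force": force on a finger pad.
Only numpy, scipy, OpenCV 4.12 (cv2) and the standard library are available. Lean on these libraries where they do the work, as an engineer would, in place of code of your own. Each camera call takes 0.05 s, during which the arm holds its last target. There are 200 camera calls.

## Working session

There is one attempt and no reset: what is moved stays moved. The work goes in short steps, Python scripts to look and compute and a tool call to move; the robot and the scene stay as the last step left them, time stands still between calls to the robot, and variables do not carry over. Pictures are saved under pics/ and viewed, at most 14 in all, crops included, and the job is handed in when it is done.

Besides the shell and the picture viewer there is one more tool, called in YAML: its name, and indented under it one key for each argument. send_rows: Moves the arm, as the interface text tells. Its arguments: {"type":"object","properties":{"commands":{"type":"array","items":{"type":"array","items":{"type":"number"}}}},"required":["commands"]}

```bash
mkdir -p pics
python3 - <<'E'
from rig import read_state, optics, bot
import cv2, numpy as np
for n in("top","side"):
    c=optics.capture(n); cv2.imwrite(f"pics/{n}0.png",c["image"]); np.savez(f"{n}.npz",**c)
    print(n,np.round(c["intrinsics"],1).tolist(),np.round(c["extrinsics"],3).tolist())
print(read_state())
E
```

```text
top [[389.5, 0.0, 318.9], [0.0, 389.5, 198.4], [0.0, 0.0, 1.0]] [[-0.009, -1.0, 0.001, 0.204], [-0.983, 0.009, -0.184, 0.563], [0.183, -0.003, -0.983, 0.821], [0.0, 0.0, 0.0, 1.0]]
side [[492.3, 0.0, 321.4], [0.0, 492.3, 198.4], [0.0, 0.0, 1.0]] [[0.978, -0.208, -0.021, -0.508], [-0.131, -0.53, -0.838, 0.221], [0.163, 0.822, -0.545, 0.852], [0.0, 0.0, 0.0, 1.0]]
{'time_s': 0.1, 'joint_positions': array([-8.35658535e+01,  3.02726944e+01,  8.21491454e+01, -2.00663115e-03,
        6.76904837e+01, -1.02289079e+01]), 'qvel': array([-0.00841728, -0.09375408, -0.25181159, -0.08665956,  0.06340902,
        0.00982501]), 'tau': array([-5.90346390e-04, -4.40986490e+01, -1.77150321e+01,  6.35510869e-02,
        5.34276443e-02, -3.32276056e-05]), 'position': array([ 0.17914014, -0.59808133,  0.22167908]), 'tcp_rot': array([[ 9.58003811e-01,  2.86755358e-01, -2.51882995e-04],
       [ 2.86755294e-01, -9.58001890e-01,  1.94443522e-03],
       [ 3.16272832e-04, -1.93500513e-03, -9.99998078e-01]]), 'force': array([ 0.40620737,  0.28187963, -0.66398519]), 'moment': array([-0.02705471,  0.0176642 ,  0.03102338]), 'grasp_force': 0.0, 'opening': 1.0000157147787028}
```

View pics/top0.png

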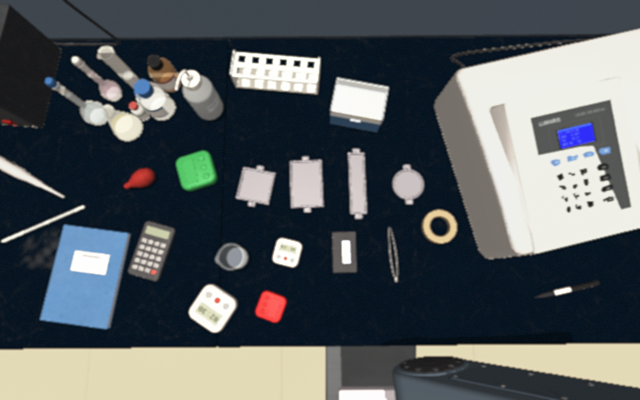

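View pics/side0.png

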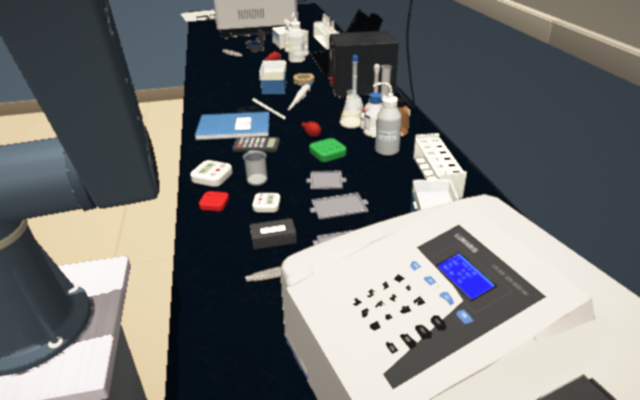

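The top view shows the trays at px (257,186), (306,184), (358,184) and (408,184). The small white timer is at (287,252), the case at (345,252), the tweezers at (393,254) and the beaker at (232,257). Next I'll segment for precise positions.

```bash
cat > h.py <<'E'
import numpy as np, cv2
def proj(c,P):
    P=np.atleast_2d(P); E=c["extrinsics"];q=P@E[:3,:3].T+E[:3,3]; q=q@c["intrinsics"].T
    return q[:,:2]/q[:,2:]
def back(c,uv,z):
    uv=np.atleast_2d(uv).astype(float); E=c["extrinsics"];R=E[:3,:3];o=-R.T@E[:3,3]
    d=np.c_[uv,np.ones(len(uv))]@np.linalg.inv(c["intrinsics"]).T@R
    return o+d*((z-o[2])/d[:,2:])
E
python3 - <<'E'
from h import *
c=dict(np.load("top.npz")); im=c["image"]
x0,y0=200,140
cv2.imwrite("pics/crop0.png",cv2.resize(im[y0:340,x0:460],None,fx=3,fy=3,interpolation=cv2.INTER_CUBIC))
mask=(im.min(2)>75).astype(np.uint8)
n,l,s,ce=cv2.connectedComponentsWithStats(mask)
for i in range(1,n):
    x,y,w,h,a=s[i]
    if a>30 and 200<ce[i][0]<450 and 140<ce[i][1]<340:
        pts=np.argwhere(l==i)[:,::-1]
        W=back(c,pts,0.005)[:,:2].astype(np.float32)
        r=cv2.minAreaRect(W*1000)
        print(ce[i].round(1),a,"mean",W.mean(0).round(4),"rect",np.round(r[0],1),np.round(r[1],1),round(r[2],1),im[l==i].mean(0).round())
E
```

```text
[357.  183.3] 1214 mean [0.6102 0.1075] rect [610.8 107.4] [173.5  43.5] 0.7 [177. 177. 186.]
[305.9 183.7] 1713 mean [0.6102 0.229 ] rect [610.1 228.8] [136.8  80.9] 0.3 [187. 188. 197.]
[255.3 185.5] 1240 mean [0.6067 0.3495] rect [607.  349.5] [ 82.5 103.8] 78.4 [184. 185. 193.]
[407.7 184. ] 900 mean [ 0.6072 -0.0133] rect [606.9 -13.4] [78.5 78.3] 45.8 [175. 175. 183.]
[439.4 226.1] 664 mean [ 0.5058 -0.0821] rect [506.3 -82.4] [78.8 80. ] 42.7 [138. 182. 205.]
[392.6 254.9] 290 mean [0.4404 0.0301] rect [441.9  30. ] [126.   19.9] 4.0 [101. 105. 108.]
[343.8 251.9] 886 mean [0.4483 0.1423] rect [449.4 142.9] [52.8 89.2] 89.5 [130. 132. 135.]
[286.8 252.1] 736 mean [0.4489 0.2736] rect [449.1 273.7] [64.  62.5] 75.7 [216. 225. 228.]
[232.5 256.6] 599 mean [0.4397 0.3982] rect [439.1 399.3] [70.9 62.1] 65.0 [138. 135. 133.]
[212.2 308. ] 1594 mean [0.326  0.4402] rect [326.3 440.2] [90.3 89.8] 57.2 [215. 226. 230.]
[272.6 305.7] 387 mean [0.3296 0.3047] rect [329.8 308.7] [48.7 48.8] 69.2 [ 86.  90. 253.]
```

View pics/crop0.png

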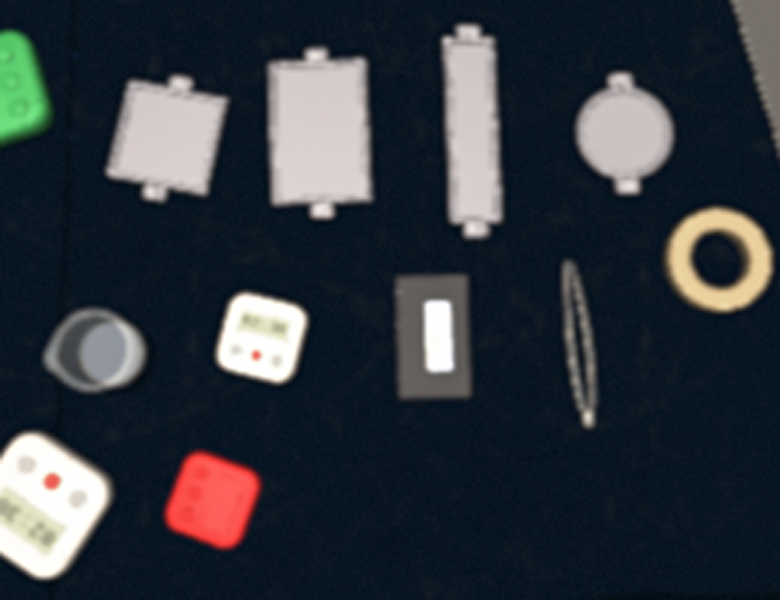

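The crop shows the four trays in the top row: square, oblong, narrow and round. Below them are the beaker (spout to the left, +y), small white timer, case and tweezers. I'll fit each outline with its known shape.

```bash
cat > fit.py <<'E'
from h import *
from scipy.optimize import minimize
S=4
def ell(a,b,z,oy=0,n=40):
    t=np.linspace(0,2*np.pi,n); return np.c_[a*np.cos(t),b*np.sin(t)+oy,0*t+z]
def box(w,l,z0,z1,r=0):
    o=[]
    for z in(z0,z1):
        for sx in(1,-1):
            for sy in(1,-1):
                for t in np.linspace(0,np.pi/2,5 if r else 1): 
                    o.append((sx*(w/2-r+r*np.cos(t) if r else w/2),sy*(l/2-r+r*np.sin(t) if r else l/2),z))
    return np.array(o)
SH=dict(square=box(.078,.078,0,.005),oblong=box(.114,.076,0,.005),narrow=box(.149,.038,0,.005),round=ell(.037,.037,.005),
 timer=box(.058,.058,0,.019,.008),case=box(.052,.090,0,.028),tweezers=box(.125,.014,0,.009),
 beaker=np.r_[ell(.024,.024,0,-.003),ell(.026,.026,.066,-.003),ell(.028,.028,.072,-.003),[[0,.034,.072]]])
def fit(c,name,x,y,yaw,thr=75,base=0.):
    im=c["image"].astype(np.float32).min(2); u0,v0=(proj(c,[x,y,0])[0]-50).astype(int)
    m=(cv2.resize(im[v0:v0+100,u0:u0+100],None,fx=S,fy=S,interpolation=cv2.INTER_CUBIC)>thr).astype(np.uint8)
    n,l,s,ce=cv2.connectedComponentsWithStats(m)
    i=max(range(1,n),key=lambda k:s[k][4]-20*np.hypot(*(ce[k]-50*S))); m=(l==i).astype(np.uint8)
    if name in("square","oblong","narrow","round"): m=cv2.morphologyEx(m,cv2.MORPH_OPEN,np.ones((45,45),np.uint8)) if name!="round" else cv2.morphologyEx(m,cv2.MORPH_OPEN,cv2.getStructuringElement(2,(71,71)))
    h=cv2.convexHull(np.argwhere(m)[:,::-1]); m[:]=0; cv2.fillConvexPoly(m,h,1)
    mf=cv2.GaussianBlur(m.astype(np.float32),(0,0),2)
    def cost(p):
        a=p[2];R=np.array([[np.cos(a),-np.sin(a),0],[np.sin(a),np.cos(a),0],[0,0,1]])
        uv=(proj(c,SH[name]@R.T+[p[0],p[1],base])-[u0,v0]+.5)*S-.5
        g=np.zeros(m.shape,np.uint8); cv2.fillConvexPoly(g,cv2.convexHull(np.round(uv*16).astype(np.int32)),1,shift=4)
        return float(((cv2.GaussianBlur(g.astype(np.float32),(0,0),2)-mf)**2).sum()/mf.sum())
    r=min((minimize(cost,[x,y,np.radians(yaw+d)],method="Nelder-Mead",options=dict(initial_simplex=np.array([[x,y,np.radians(yaw+d)]]*4)+np.r_[np.zeros((1,3)),np.diag([.006,.006,.1])])) for d in(-6,6)),key=lambda r:r.fun)
    return r.x[0],r.x[1],np.degrees(r.x[2]),r.fun
E
python3 - <<'E'
from fit import *
c=dict(np.load("top.npz"))
for a in [("square",.607,.3495,-11),("oblong",.61,.229,0),("narrow",.611,.107,1),("round",.607,-.013,0),("timer",.449,.273,-14),("case",.448,.143,90),("tweezers",.442,.03,4),("beaker",.43,.39,0)]:
    print(a[0],np.round(fit(c,*a),4))
c=dict(np.load("side.npz"))
for a in [("timer",.449,.273,-14),("case",.448,.143,90),("beaker",.43,.39,0)]:
    try: print("side",a[0],np.round(fit(c,*a,**({"thr":60})),4))
    except Exception as e: print(e)
E
```

```text
square [ 0.6079  0.3498 -6.7996  0.0359]
oblong [0.6116 0.2289 0.2777 0.0236]
narrow [0.6121 0.1071 0.3811 0.0494]
round [ 0.6077 -0.0133 -2.5914  0.0404]
timer [  0.4486   0.273  -14.8569   0.0438]
case [4.48000e-01 1.43300e-01 9.04178e+01 1.26000e-02]
tweezers [ 0.4708  0.1407 17.6471  0.5332]
beaker [ 0.506   0.242  36.0169  0.9753]
side timer [ 0.5163  0.5573 -8.9702  0.9553]
side case [ 0.3808  0.4758 60.8695  0.986 ]
side beaker [0.4361 0.4044 4.252  0.7081]
```

```bash
sed -i 's/-20\*np.hypot(\*(ce\[k\]-50\*S))/-150*np.hypot(*(ce[k]-50*S))/; s/np.ones((45,45),np.uint8)/cv2.getStructuringElement(2,(45,45))/' fit.py
python3 - <<'E'
from fit import *
c=dict(np.load("top.npz"))
for a in [("square",.607,.3495,-11),("oblong",.61,.229,0),("narrow",.611,.107,1),("tweezers",.442,.03,4),("beaker",.43,.39,0)]:
    print(a[0],np.round(fit(c,*a),4))
def w(u,v,z): return back(c,np.array([[u,v]])/3+[200-1/3,140-1/3],z)[0,:2]
for n,p,q in [("sq ears",(181,82),(154,193)),("ob ears",(316,53),(322,211)),("nar ears",(467,31),(477,231)),("round ears",(620,79),(627,187)),("tweez",(568,262),(589,425))]:
    A,B=w(*p,.003),w(*q,.003); d=A-B; print(n,((A+B)/2).round(4),np.degrees(np.arctan2(d[1],d[0])).round(1),np.hypot(*d).round(4))
print("sq top edge",w(128,80,.005),w(228,97,.005),w(208,195,.005),w(107,176,.005))
print("beaker base",w(103,350,.003),"spout",w(44,355,.072),"rim right",w(146,351,.072),"top/bot",w(97,308,.072),w(97,391,.072))
E
```

```text
square [  0.6083   0.3502 -11.6806   0.0722]
oblong [0.6115 0.2289 1.802  0.0572]
narrow [0.6123 0.1075 0.1052 0.082 ]
tweezers [0.4421 0.0301 4.4419 0.0994]
beaker [ 0.4377  0.3912 12.4004  0.0157]
sq ears [0.6074 0.3491] -12.3 0.0922
ob ears [0.6112 0.2289] 1.9 0.1289
nar ears [0.6114 0.1072] 1.2 0.1631
round ears [ 0.6078 -0.0133] 0.7 0.088
tweez [0.4427 0.0299] 4.9 0.1248
sq top edge [0.65391942 0.38145588] [0.63920028 0.30131787] [0.56002898 0.31612933] [0.57592003 0.3958862 ]
beaker base [0.44032688 0.39527518] spout [0.43450571 0.42220348] rim right [0.43665705 0.34996802] top/bot [0.46737887 0.38569257] [0.40904999 0.38383697]
```

```bash
cat > plan.py <<'E'
# usage: plan.py x,y,z,heading ...  -> units from the present pose (tool assumed to end pointing down)
import sys,numpy as np
from scipy.spatial.transform import Rotation as Ro
from rig import read_state
s=read_state(); R=s["tcp_rot"]; p=s["position"]
print("t",round(s["time_s"],2),"p",p.round(4),"h",np.degrees(np.arctan2(R[1,0],R[0,0])).round(2),"tilt",np.degrees(np.arccos(-R[2,2])).round(2),"open",round(s["opening"]*87,1),"j",s["joint_positions"].round(0))
for a in sys.argv[1:]:
    x,y,z,h=map(float,a.split(","));h=np.radians(h)
    T=np.array([[np.cos(h),np.sin(h),0],[np.sin(h),-np.cos(h),0],[0,0,-1]])
    print(a,(Ro.from_matrix(R.T@T).as_rotvec(degrees=True)/5).round(2).tolist(),(R.T@(np.array([x,y,z])-p)/.03).round(2).tolist())
E
python3 plan.py .18,-.6,.36,17 .42,-.2,.36,50 .449,.273,.36,75
```

```text
t 0.1 p [ 0.1791 -0.5981  0.2217] h 16.66 tilt 0.11 open 87.0 j [-84.  30.  82.  -0.  68. -10.]
.18,-.6,.36,17 [-0.02, -0.0, -0.07] [0.01, 0.06, -4.61]
.42,-.2,.36,50 [-0.02, -0.01, -6.67] [11.5, -10.42, -4.59]
.449,.273,.36,75 [-0.02, -0.01, -11.67] [16.95, -25.25, -4.56]
```

send_rows:
  commands:
    - [0,0,0,0,0,-4.6,1]
    - [0,0,0,0,0,-4.6,1]
    - [0,0,0,0,0,-4.6,1]
    - [0,0,0,0,0,-4.6,1]
    - [0,0,-6.7,11.5,-10.4,-4.6,1]
    - [0,0,-6.7,11.5,-10.4,-4.6,1]
    - [0,0,-6.7,11.5,-10.4,-4.6,1]
    - [0,0,-6.7,11.5,-10.4,-4.6,1]
    - [0,0,-6.7,11.5,-10.4,-4.6,1]
    - [0,0,-6.7,11.5,-10.4,-4.6,1]
    - [0,0,-6.7,11.5,-10.4,-4.6,1]
    - [0,0,-6.7,11.5,-10.4,-4.6,1]
    - [0,0,-6.7,11.5,-10.4,-4.6,1]
    - [0,0,-6.7,11.5,-10.4,-4.6,1]
    - [0,0,-6.7,11.5,-10.4,-4.6,1]
    - [0,0,-6.7,11.5,-10.4,-4.6,1]

```text
time_s: 1.43
position: [0.4219, -0.1952, 0.3603]
tcp_rot: [[0.636, 0.772, 0.001], [0.772, -0.636, 0.004], [0.003, -0.002, -1.0]]
force: [-0.3, -0.6, 0.4]
opening: 1.001
grasp_force: 0.0
```

```bash
python3 plan.py .449,.273,.2,75 .449,.273,.06,75
```

```text
t 1.43 p [ 0.4219 -0.1952  0.3603] h 50.51 tilt 0.22 open 87.1 j [-39.   9.  93.   0.  79.   1.]
.449,.273,.2,75 [-0.01, -0.04, -4.9] [12.6, -9.22, 5.4]
.449,.273,.06,75 [-0.01, -0.04, -4.9] [12.58, -9.21, 10.07]
```

send_rows:
  commands:
    - [0,0,-4.9,12.6,-9.2,0.5,1]
    - [0,0,-4.9,12.6,-9.2,0.5,1]
    - [0,0,-4.9,12.6,-9.2,0.5,1]
    - [0,0,-4.9,12.6,-9.2,0.5,1]
    - [0,0,-4.9,12.6,-9.2,0.5,1]
    - [0,0,-4.9,12.6,-9.2,0.5,1]
    - [0,0,-4.9,12.6,-9.2,0.5,1]
    - [0,0,-4.9,12.6,-9.2,0.5,1]
    - [0,0,-4.9,12.6,-9.2,5.4,1]
    - [0,0,-4.9,12.6,-9.2,5.4,1]
    - [0,0,-4.9,12.6,-9.2,5.4,1]
    - [0,0,-4.9,12.6,-9.2,5.4,1]
    - [0,0,-4.9,12.6,-9.2,5.4,1]
    - [0,0,-4.9,12.6,-9.2,9,1]
    - [0,0,-4.9,12.6,-9.2,9,1]
    - [0,0,-4.9,12.6,-9.2,9,1]
    - [0,0,-4.9,12.6,-9.2,9,1]
    - [0,0,-4.9,12.6,-9.2,9,1]

```text
time_s: 2.93
position: [0.4498, 0.2655, 0.0894]
tcp_rot: [[0.265, 0.964, -0.004], [0.964, -0.265, -0.001], [-0.002, -0.003, -1.0]]
force: [0.2, -0.6, 0.2]
opening: 0.997
grasp_force: 0.0
```

```bash
python3 plan.py .4486,.273,.008,75.2
python3 - <<'E'
from h import *; from rig import optics
c=optics.capture("side"); cv2.imwrite("pics/s1.png",cv2.resize(c["image"][100:300,170:430],None,fx=3,fy=3,interpolation=cv2.INTER_CUBIC))
E
```

```text
t 2.93 p [0.4498 0.2655 0.0894] h 74.65 tilt 0.22 open 86.8 j [ 18.  34. 103.  -0.  43.  34.]
.4486,.273,.008,75.2 [-0.04, 0.03, -0.11] [0.24, -0.1, 2.71]
```

View pics/s1.png

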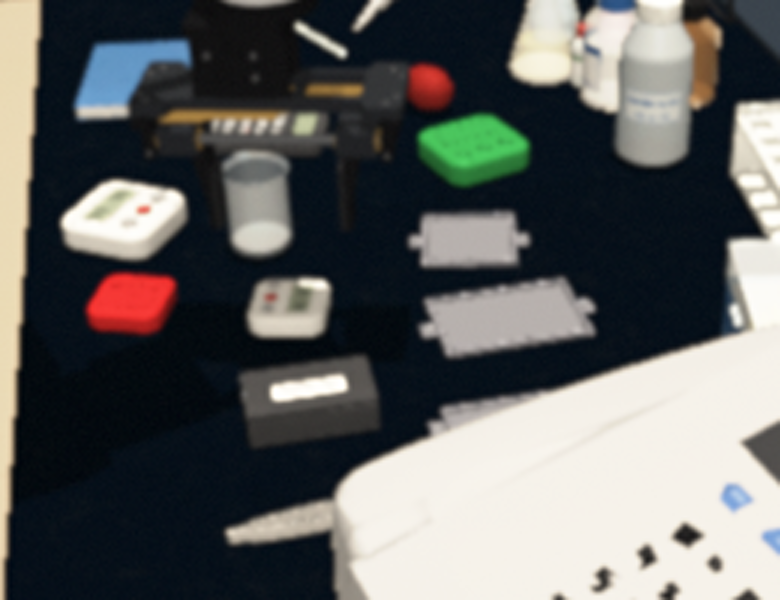

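The crop shows the fingertips at crop (215,225) and (345,225), apparently behind the beaker at (257,205). That disagrees with the reported pose, so I'll check it.

Run:
```python
from h import *; from rig import optics,read_state
s=read_state(); p=s["position"]; R=s["tcp_rot"]
for n in("side","top"):
    c=optics.capture(n)
    print(n,proj(c,[p+R[:,1]*.0435,p-R[:,1]*.0435,[.449,.273,.01],[.438,.388,0]]).round(0).tolist())
cv2.imwrite("pics/t1.png",c["image"])
```

```text
side [[285.0, 174.0], [246.0, 173.0], [267.0, 202.0], [258.0, 182.0]]
top [[293.0, 229.0], [281.0, 269.0], [287.0, 252.0], [237.0, 257.0]]
```

View pics/t1.png

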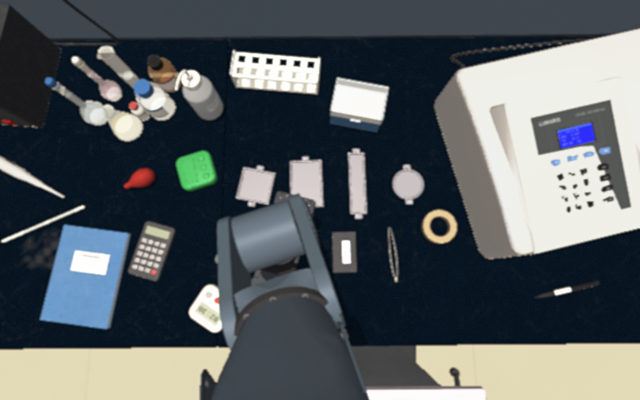

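The projected fingertips (285,174) and (246,173) match the picture, so the pose is right and the glass is just drawn over them. Descending on the timer.

```bash
python3 plan.py .4486,.273,.008,75.2
```

```text
t 3.08 p [0.4524 0.2664 0.0925] h 74.64 tilt 0.25 open 87.2 j [ 18.  34. 103.  -0.  43.  34.]
.4486,.273,.008,75.2 [0.04, -0.03, -0.11] [0.17, -0.19, 2.82]
```

```bash
cat > plan.py <<'E'
# ledger of the commanded pose (readings are noisy). plan.py [-c rz,tx,ty,tz] targets...   -c books the last row sent (tool always down)
import sys,json,numpy as np
from rig import read_state
L=json.load(open("cmd.json")); a=sys.argv[1:]
fr=lambda h:np.array([[np.cos(h),np.sin(h),0],[np.sin(h),-np.cos(h),0],[0,0,-1]])
if a and a[0]=="-c":
    rz,*t=map(float,a[1].split(",")); p=np.array(L[:3])+fr(np.radians(L[3]))@t*.03
    L=[*p,L[3]-5*rz]; json.dump(L,open("cmd.json","w")); a=a[2:]
s=read_state(); R=s["tcp_rot"]
print("cmd",np.round(L,4),"meas",s["position"].round(4),np.degrees(np.arctan2(R[1,0],R[0,0])).round(1),"open",round(s["opening"]*87,1),"F",s["grasp_force"].__round__(1),"t",round(s["time_s"],1))
for q in a:
    x,y,z,h=map(float,q.split(","))
    print(q,"rz",round((L[3]-h)/5,2),"t",(fr(np.radians(L[3])).T@(np.array([x,y,z])-L[:3])/.03).round(2).tolist())
E
echo '[0.4503,0.2658,0.091,74.66]' > cmd.json; python3 plan.py .4486,.273,.008,75.2
```

```text
cmd [ 0.4503  0.2658  0.091  74.66  ] meas [0.4524 0.2664 0.0925] 74.6 open 87.2 F 0.0 t 3.1
.4486,.273,.008,75.2 rz -0.11 t [0.22, -0.12, 2.77]
```

send_rows:
  commands:
    - [0,0,-0.1,0.22,-0.12,1,1]
    - [0,0,-0.1,0.22,-0.12,2,1]
    - [0,0,-0.1,0.22,-0.12,2.77,1]
    - [0,0,-0.1,0.22,-0.12,2.77,1]
    - [0,0,-0.1,0.22,-0.12,2.77,1]
    - [0,0,-0.1,0.22,-0.12,2.77,0.4]
    - [0,0,-0.1,0.22,-0.12,2.77,0.4]
    - [0,0,-0.1,0.22,-0.12,2.77,0.4]
    - [0,0,-0.1,0.22,-0.12,2.77,0.4]
    - [0,0,-0.1,0.22,-0.12,2.77,0.4]
    - [0,0,-0.1,0.22,-0.12,2.77,0.4]
    - [0,0,-0.1,0.22,-0.12,2.77,0.4]
    - [0,0,-0.1,0.22,-0.12,2.77,0.4]

```text
time_s: 4.17
position: [0.4491, 0.2736, 0.0081]
tcp_rot: [[0.256, 0.967, 0.001], [0.967, -0.256, 0.0], [0.0, 0.001, -1.0]]
force: [-0.5, -0.6, 5.6]
opening: 0.643
grasp_force: 30.0
```

```bash
python3 plan.py -c -0.1,0.22,-0.12,2.77 .449,.273,.10,75.2 .608,.350,.10,78.2 .608,.350,.013,78.2
```

```text
cmd [4.486e-01 2.731e-01 7.900e-03 7.516e+01] meas [0.4491 0.2736 0.0081] 75.2 open 55.9 F 30.0 t 4.2
.449,.273,.10,75.2 rz -0.01 t [-0.0, 0.01, -3.07]
.608,.350,.10,78.2 rz -0.61 t [3.84, 4.48, -3.07]
.608,.350,.013,78.2 rz -0.61 t [3.84, 4.48, -0.17]
```

send_rows:
  commands:
    - [0,0,0,0,0,-1,0.4]
    - [0,0,0,0,0,-2,0.4]
    - [0,0,0,0,0,-2,0.4]
    - [0,0,-0.6,1.3,1.5,-2,0.4]
    - [0,0,-0.6,2,2.3,-2,0.4]
    - [0,0,-0.6,3,3.4,-2,0.4]
    - [0,0,-0.6,3.84,4.48,-2,0.4]
    - [0,0,-0.6,3.84,4.48,-2,0.4]
    - [0,0,-0.6,3.84,4.48,-2,0.4]
    - [0,0,-0.6,3.84,4.48,-1,0.4]
    - [0,0,-0.6,3.84,4.48,-0.5,0.4]
    - [0,0,-0.6,3.84,4.48,-0.2,0.4]
    - [0,0,-0.6,3.84,4.48,-0.1,0.4]
    - [0,0,-0.6,3.84,4.48,-0.1,0.4]
    - [0,0,-0.6,3.84,4.48,-0.1,1]
    - [0,0,-0.6,3.84,4.48,-0.1,1]
    - [0,0,-0.6,3.84,4.48,-0.1,1]
    - [0,0,-0.6,3.84,4.48,-0.1,1]
    - [0,0,-0.6,3.84,4.48,-2,1]
    - [0,0,-0.6,3.84,4.48,-3,1]

```text
time_s: 5.83
position: [0.605, 0.3491, 0.0897]
tcp_rot: [[0.205, 0.979, -0.01], [0.979, -0.205, -0.004], [-0.006, -0.009, -1.0]]
force: [0.8, 0.1, 1.3]
opening: 0.967
grasp_force: 0.0
```

```bash
python3 plan.py -c -0.6,3.84,4.48,-3 .448,.1433,.098,180.4 .448,.1433,.01,180.4
```

```text
cmd [ 0.608   0.3501  0.0979 78.16  ] meas [0.605  0.3491 0.0897] 78.2 open 84.1 F 0.0 t 5.8
.448,.1433,.098,180.4 rz -20.45 t [-7.84, -3.81, -0.0]
.448,.1433,.01,180.4 rz -20.45 t [-7.84, -3.81, 2.93]
```

send_rows:
  commands:
    - [0,0,-20.4,-7.84,-3.81,0,1]
    - [0,0,-20.4,-7.84,-3.81,0,1]
    - [0,0,-20.4,-7.84,-3.81,0,1]
    - [0,0,-20.4,-7.84,-3.81,0,1]
    - [0,0,-20.4,-7.84,-3.81,0,1]
    - [0,0,-20.4,-7.84,-3.81,0,1]
    - [0,0,-20.4,-7.84,-3.81,0,1]
    - [0,0,-20.4,-7.84,-3.81,0,1]
    - [0,0,-20.4,-7.84,-3.81,0,1]
    - [0,0,-20.4,-7.84,-3.81,0,1]
    - [0,0,-20.4,-7.84,-3.81,0,1]
    - [0,0,-20.4,-7.84,-3.81,0,1]
    - [0,0,-20.4,-7.84,-3.81,0,1]
    - [0,0,-20.4,-7.84,-3.81,0,1]
    - [0,0,-20.4,-7.84,-3.81,0,1]
    - [0,0,-20.4,-7.84,-3.81,0,1]
    - [0,0,-20.4,-7.84,-3.81,0,1]

```text
time_s: 7.25
position: [0.4483, 0.1437, 0.094]
tcp_rot: [[-1.0, -0.002, 0.001], [-0.002, 1.0, 0.0], [-0.001, 0.0, -1.0]]
force: [-0.4, 0.9, -0.4]
opening: 1.006
grasp_force: 0.0
```

```bash
python3 plan.py -c -20.4,-7.84,-3.81,0 .448,.1433,.01,180.4
python3 - <<'E'
from fit import *; from rig import optics
c=optics.capture("side"); cv2.imwrite("pics/s2.png",cv2.resize(c["image"][100:300,170:430],None,fx=3,fy=3,interpolation=cv2.INTER_CUBIC))
E
```

```text
cmd [4.4790e-01 1.4330e-01 9.7900e-02 1.8016e+02] meas [0.4483 0.1437 0.094 ] -179.9 open 87.5 F 0.0 t 7.2
.448,.1433,.01,180.4 rz -0.05 t [-0.0, -0.0, 2.93]
```

View pics/s2.png

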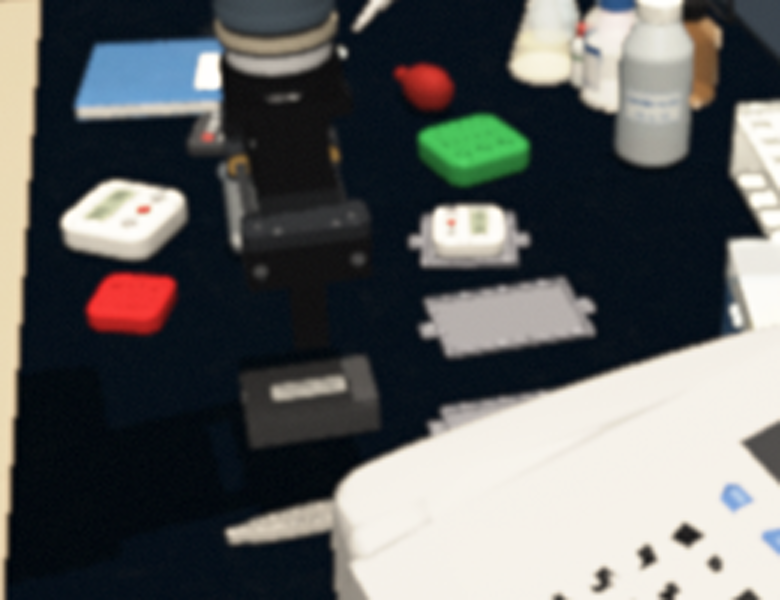

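The timer sits in the square tray at crop (468,230). Now gripping the case.

send_rows:
  commands:
    - [0,0,0,0,0,1,1]
    - [0,0,0,0,0,2,1]
    - [0,0,0,0,0,2.9,1]
    - [0,0,0,0,0,2.9,1]
    - [0,0,0,0,0,2.9,1]
    - [0,0,0,0,0,2.9,0.3]
    - [0,0,0,0,0,2.9,0.3]
    - [0,0,0,0,0,2.9,0.3]
    - [0,0,0,0,0,2.9,0.3]
    - [0,0,0,0,0,2.9,0.3]
    - [0,0,0,0,0,2.9,0.3]
    - [0,0,0,0,0,2.9,0.3]
    - [0,0,0,0,0,2.9,0.3]

```text
time_s: 8.38
position: [0.4484, 0.1437, 0.0073]
tcp_rot: [[-1.0, -0.003, 0.001], [-0.003, 1.0, 0.0], [-0.001, 0.0, -1.0]]
force: [-0.4, 0.0, 6.4]
opening: 0.592
grasp_force: 30.0
```

```bash
python3 plan.py -c 0,0,0,2.9 .6115,.2289,.10,181.8 .6115,.2289,.0139,181.8
```

```text
cmd [4.4790e-01 1.4330e-01 1.0900e-02 1.8016e+02] meas [0.4484 0.1437 0.0073] -179.8 open 51.5 F 30.0 t 8.4
.6115,.2289,.10,181.8 rz -0.33 t [-5.46, 2.84, -2.97]
.6115,.2289,.0139,181.8 rz -0.33 t [-5.46, 2.84, -0.1]
```

Run:
```python
import json;L=json.load(open("cmd.json"));L[2]=.0073;json.dump(L,open("cmd.json","w"))
```

send_rows:
  commands:
    - [0,0,0,0,0,-1,0.3]
    - [0,0,0,0,0,-2,0.3]
    - [0,0,0,0,0,-2,0.3]
    - [0,0,-0.3,-1.2,0.6,-2,0.3]
    - [0,0,-0.3,-2.4,1.2,-2,0.3]
    - [0,0,-0.3,-3.6,1.9,-2,0.3]
    - [0,0,-0.3,-4.7,2.5,-2,0.3]
    - [0,0,-0.3,-5.46,2.84,-2,0.3]
    - [0,0,-0.3,-5.46,2.84,-2,0.3]
    - [0,0,-0.3,-5.46,2.84,-2,0.3]
    - [0,0,-0.3,-5.46,2.84,-1,0.3]
    - [0,0,-0.3,-5.46,2.84,-0.4,0.3]
    - [0,0,-0.3,-5.46,2.84,-0.1,0.3]
    - [0,0,-0.3,-5.46,2.84,-0.1,0.3]
    - [0,0,-0.3,-5.46,2.84,-0.1,0.3]
    - [0,0,-0.3,-5.46,2.84,-0.1,1]
    - [0,0,-0.3,-5.46,2.84,-0.1,1]
    - [0,0,-0.3,-5.46,2.84,-0.1,1]
    - [0,0,-0.3,-5.46,2.84,-0.1,1]
    - [0,0,-0.3,-5.46,2.84,-0.1,1]

```text
time_s: 10.05
position: [0.6117, 0.2293, 0.01]
tcp_rot: [[-1.0, -0.029, 0.0], [-0.029, 1.0, 0.0], [-0.0, 0.0, -1.0]]
force: [-0.2, -0.4, 0.2]
opening: 0.89
grasp_force: 0.0
```

```bash
python3 plan.py -c -0.3,-5.46,2.84,-0.1 .6115,.2289,.098,181.8 .4424,.03,.098,184.6 .4424,.03,.004,184.6
```

```text
cmd [6.1140e-01 2.2900e-01 1.0300e-02 1.8166e+02] meas [0.6117 0.2293 0.01  ] -178.3 open 77.4 F 0.0 t 10.1
.6115,.2289,.098,181.8 rz -0.03 t [-0.0, -0.0, -2.92]
.4424,.03,.098,184.6 rz -0.59 t [5.82, -6.47, -2.92]
.4424,.03,.004,184.6 rz -0.59 t [5.82, -6.47, 0.21]
```

send_rows:
  commands:
    - [0,0,0,0,0,-1,1]
    - [0,0,0,0,0,-2.4,1]
    - [0,0,0,0,0,-2.4,1]
    - [0,0,-0.6,5.82,-6.47,-2.4,1]
    - [0,0,-0.6,5.82,-6.47,-2.4,1]
    - [0,0,-0.6,5.82,-6.47,-2.4,1]
    - [0,0,-0.6,5.82,-6.47,-2.4,1]
    - [0,0,-0.6,5.82,-6.47,-2.4,1]
    - [0,0,-0.6,5.82,-6.47,-2.4,1]
    - [0,0,-0.6,5.82,-6.47,-2.4,1]
    - [0,0,-0.6,5.82,-6.47,-2.4,1]
    - [0,0,-0.6,5.82,-6.47,-2.4,1]
    - [0,0,-0.6,5.82,-6.47,-1.2,1]
    - [0,0,-0.6,5.82,-6.47,-0.3,1]
    - [0,0,-0.6,5.82,-6.47,0.1,1]
    - [0,0,-0.6,5.82,-6.47,0.19,1]
    - [0,0,-0.6,5.82,-6.47,0.19,1]
    - [0,0,-0.6,5.82,-6.47,0.19,1]

```text
time_s: 11.55
position: [0.4441, 0.0308, 0.0043]
tcp_rot: [[-0.997, -0.083, 0.002], [-0.083, 0.997, -0.0], [-0.002, -0.0, -1.0]]
force: [-0.5, 0.6, 0.5]
opening: 1.004
grasp_force: 0.0
```

send_rows:
  commands:
    - [0,0,0,0,0,0,0]
    - [0,0,0,0,0,0,0]
    - [0,0,0,0,0,0,0]
    - [0,0,0,0,0,0,0]
    - [0,0,0,0,0,0,0]
    - [0,0,0,0,0,0,0]
    - [0,0,0,0,0,0,0]
    - [0,0,0,0,0,0,0]
    - [0,0,0,0,0,0,0]
    - [0,0,0,0,0,0,0]
    - [0,0,0,0,0,0,0]
    - [0,0,0,0,0,0,0]

```text
time_s: 12.55
position: [0.4427, 0.0302, 0.004]
tcp_rot: [[-0.997, -0.081, -0.0], [-0.081, 0.997, 0.0], [0.0, 0.0, -1.0]]
force: [0.4, 0.1, -0.1]
opening: 0.173
grasp_force: 0.1
```

```bash
python3 plan.py -c -0.6,5.82,-6.47,0.19 .6117,.1073,.0075,181.3
python3 - <<'E'
from fit import *; from rig import optics
c=optics.capture("side"); cv2.imwrite("pics/s3.png",cv2.resize(c["image"][140:340,170:430],None,fx=3,fy=3,interpolation=cv2.INTER_CUBIC))
E
```

```text
cmd [4.4250e-01 2.9900e-02 4.6000e-03 1.8466e+02] meas [0.4427 0.0302 0.004 ] -175.3 open 15.1 F 0.1 t 12.6
.6117,.1073,.0075,181.3 rz 0.67 t [-5.83, 2.11, -0.1]
```

View pics/s3.png

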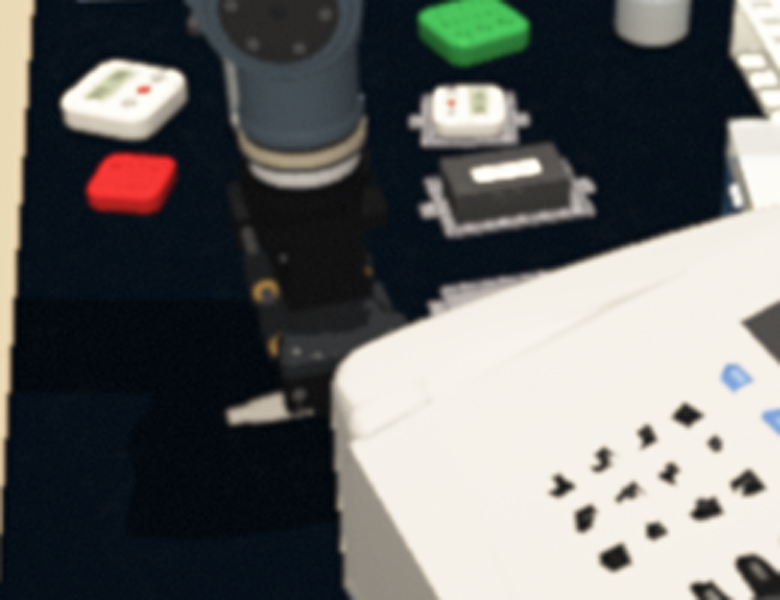

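The case is in the oblong tray at crop (505,185). The fingers are still closing on the tweezers, so I'll close further, then lift and place.

send_rows:
  commands:
    - [0,0,0,0,0,0,0]
    - [0,0,0,0,0,0,0]
    - [0,0,0,0,0,0,0]
    - [0,0,0,0,0,0,0]

```text
time_s: 12.93
position: [0.4427, 0.0303, 0.0041]
tcp_rot: [[-0.997, -0.081, -0.0], [-0.081, 0.997, 0.0], [0.0, 0.0, -1.0]]
force: [-0.7, -0.4, -0.2]
opening: 0.152
grasp_force: 30.0
```

send_rows:
  commands:
    - [0,0,0,0,0,-1,0]
    - [0,0,0,0,0,-2,0]
    - [0,0,0,0,0,-2,0]

```text
time_s: 13.18
position: [0.4448, 0.03, 0.0672]
tcp_rot: [[-0.997, -0.082, 0.006], [-0.082, 0.997, -0.001], [-0.006, -0.002, -1.0]]
force: [0.0, 0.1, -0.2]
opening: 0.155
grasp_force: 30.0
```

```bash
python3 plan.py -c 0,0,0,-2 .6117,.1073,.0646,181.2 .6117,.1073,.0074,181.2
python3 - <<'E'
from fit import *; from rig import optics
c=optics.capture("side"); cv2.imwrite("pics/s4.png",cv2.resize(c["image"][200:300,220:350],None,fx=4,fy=4,interpolation=cv2.INTER_CUBIC))
E
```

```text
cmd [4.4250e-01 2.9900e-02 6.4600e-02 1.8466e+02] meas [0.4448 0.03   0.0672] -175.3 open 13.5 F 30.0 t 13.2
.6117,.1073,.0646,181.2 rz 0.69 t [-5.83, 2.11, -0.0]
.6117,.1073,.0074,181.2 rz 0.69 t [-5.83, 2.11, 1.91]
```

View pics/s4.png

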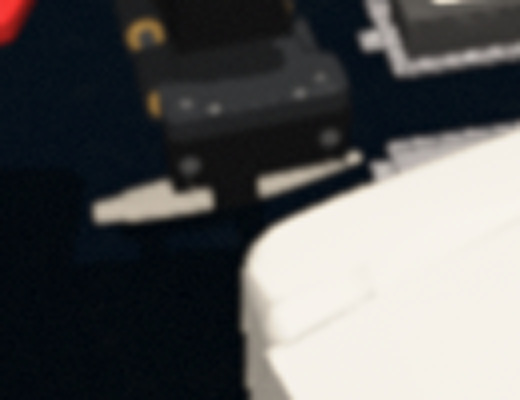

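send_rows:
  commands:
    - [0,0,0.7,-1.2,0.45,0,0]
    - [0,0,0.7,-2.4,0.9,0,0]
    - [0,0,0.7,-3.6,1.3,0,0]
    - [0,0,0.7,-4.8,1.7,0,0]
    - [0,0,0.7,-5.83,2.11,0,0]
    - [0,0,0.7,-5.83,2.11,0,0]
    - [0,0,0.7,-5.83,2.11,0,0]
    - [0,0,0.7,-5.83,2.11,1,0]
    - [0,0,0.7,-5.83,2.11,1.6,0]
    - [0,0,0.7,-5.83,2.11,1.9,0]
    - [0,0,0.7,-5.83,2.11,1.9,0]
    - [0,0,0.7,-5.83,2.11,1.9,0]
    - [0,0,0.7,-5.83,2.11,1.9,0.5]
    - [0,0,0.7,-5.83,2.11,1.9,0.5]
    - [0,0,0.7,-5.83,2.11,1.9,0.5]
    - [0,0,0.7,-5.83,2.11,1.9,0.5]
    - [0,0,0.7,-5.83,2.11,1.9,0.5]
    - [0,0,0.7,-5.83,2.11,1.9,0.5]

```text
time_s: 14.73
position: [0.612, 0.1075, 0.0072]
tcp_rot: [[-1.0, -0.02, 0.0], [-0.02, 1.0, -0.0], [-0.0, -0.0, -1.0]]
force: [-1.2, -0.6, -0.8]
opening: 0.475
grasp_force: 0.0
```

```bash
python3 plan.py -c 0.7,-5.83,2.11,1.9 .56,.25,.16,95 .438,.388,.16,95
```

```text
cmd [6.1170e-01 1.0720e-01 7.6000e-03 1.8116e+02] meas [0.612  0.1075 0.0072] -178.8 open 41.3 F 0.0 t 14.7
.56,.25,.16,95 rz 17.23 t [1.63, 4.79, -5.08]
.438,.388,.16,95 rz 17.23 t [5.6, 9.48, -5.08]
```

send_rows:
  commands:
    - [0,0,0,0,0,-1,0.5]
    - [0,0,0,0,0,-2,0.7]
    - [0,0,0,0,0,-3.4,1]
    - [0,0,0,0,0,-5.08,1]
    - [0,0,0,0,0,-5.08,1]
    - [0,0,0,0,0,-5.08,1]
    - [0,0,16.6,5.6,9.48,-5.08,1]
    - [0,0,16.6,5.6,9.48,-5.08,1]
    - [0,0,16.6,5.6,9.48,-5.08,1]
    - [0,0,16.6,5.6,9.48,-5.08,1]
    - [0,0,16.6,5.6,9.48,-5.08,1]
    - [0,0,16.6,5.6,9.48,-5.08,1]
    - [0,0,16.6,5.6,9.48,-5.08,1]
    - [0,0,16.6,5.6,9.48,-5.08,1]
    - [0,0,16.6,5.6,9.48,-5.08,1]
    - [0,0,16.6,5.6,9.48,-5.08,1]
    - [0,0,16.6,5.6,9.48,-5.08,1]
    - [0,0,16.6,5.6,9.48,-5.08,1]
    - [0,0,16.6,5.6,9.48,-5.08,1]
    - [0,0,16.6,5.6,9.48,-5.08,1]

```text
time_s: 16.4
position: [0.4371, 0.3879, 0.1578]
tcp_rot: [[-0.145, 0.989, -0.003], [0.989, 0.145, -0.002], [-0.001, -0.003, -1.0]]
force: [0.6, 0.0, -0.4]
opening: 1.0
grasp_force: 0.0
```

```bash
python3 plan.py -c 16.6,5.6,9.48,-5.08 .438,.388,.042,98
python3 - <<'E'
from h import *; from rig import optics
t=optics.capture("top");s=optics.capture("side")
a=cv2.resize(t["image"][130:230,200:460],None,fx=3,fy=3,interpolation=cv2.INTER_CUBIC)
b=cv2.resize(s["image"][100:200,170:430],None,fx=3,fy=3,interpolation=cv2.INTER_CUBIC)
cv2.imwrite("pics/ts.png",np.vstack([a,b]))
# project planned tips at z .042 and the assumed beaker rim/base outline
h=np.radians(98);y=np.array([np.sin(h),-np.cos(h),0]);P=np.array([.438,.388,.042])
print((proj(s,[P+y*.0435,P-y*.0435,[.438,.388,0],[.438,.388,.072],[.412,.388,0],[.464,.388,0]])*3-[510,300]+[0,300]).round(0).tolist())
np.savez("top2.npz",**t)
E
```

```text
cmd [ 0.438   0.3881  0.16   98.16  ] meas [0.4371 0.3879 0.1578] 98.4 open 87.0 F 0.0 t 16.4
.438,.388,.042,98 rz 0.03 t [-0.0, -0.0, 3.93]
[[309.0, 492.0], [207.0, 511.0], [263.0, 545.0], [255.0, 469.0], [232.0, 549.0], [294.0, 541.0]]
```

View pics/ts.png

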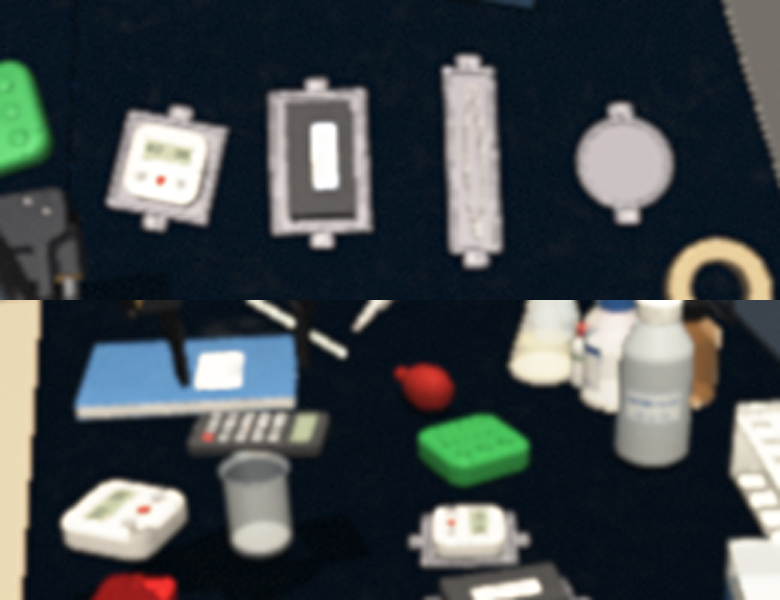

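All three are seated: timer at (165,170), case at (322,158), tweezers at (472,155). The beaker outline matches my projection (base 230–292). Gripping the beaker.

send_rows:
  commands:
    - [0,0,0,0,0,1,1]
    - [0,0,0,0,0,2,1]
    - [0,0,0,0,0,3,1]
    - [0,0,0,0,0,4.1,1]
    - [0,0,0,0,0,4.1,1]
    - [0,0,0,0,0,4.1,1]
    - [0,0,0,0,0,4.1,0.8]
    - [0,0,0,0,0,4.1,0.7]
    - [0,0,0,0,0,4.1,0.66]
    - [0,0,0,0,0,4.1,0.63]
    - [0,0,0,0,0,4.1,0.61]
    - [0,0,0,0,0,4.1,0.59]
    - [0,0,0,0,0,4.1,0.57]
    - [0,0,0,0,0,4.1,0.55]
    - [0,0,0,0,0,4.1,0.55]
    - [0,0,0,0,0,4.1,0.55]

```text
time_s: 17.83
position: [0.4383, 0.3887, 0.0371]
tcp_rot: [[-0.142, 0.99, 0.0], [0.99, 0.142, 0.0], [0.0, 0.001, -1.0]]
force: [-0.8, -0.2, 5.9]
opening: 0.599
grasp_force: 30.1
```

```bash
python3 plan.py -c 0,0,0,4.1 .438,.388,.137,98.16 .6077,-.0145,.137,98.16 .6077,-.0145,.040,98.16
```

```text
cmd [4.380e-01 3.881e-01 3.700e-02 9.816e+01] meas [0.4383 0.3887 0.0371] 98.2 open 52.1 F 30.1 t 17.8
.438,.388,.137,98.16 rz 0.0 t [-0.0, -0.0, -3.33]
.6077,-.0145,.137,98.16 rz 0.0 t [-14.09, 3.69, -3.33]
.6077,-.0145,.040,98.16 rz 0.0 t [-14.09, 3.69, -0.1]
```

send_rows:
  commands:
    - [0,0,0,0,0,-0.3,0.55]
    - [0,0,0,0,0,-1,0.55]
    - [0,0,0,0,0,-1.7,0.55]
    - [0,0,0,0,0,-2.4,0.55]
    - [0,0,0,0,0,-3,0.55]
    - [0,0,0,-0.4,0.1,-3,0.55]
    - [0,0,0,-1.2,0.3,-3,0.55]
    - [0,0,0,-2.2,0.6,-3,0.55]
    - [0,0,0,-3.2,0.8,-3,0.55]
    - [0,0,0,-4.2,1.1,-3,0.55]
    - [0,0,0,-5.2,1.4,-3,0.55]
    - [0,0,0,-6.2,1.6,-3,0.55]
    - [0,0,0,-7.2,1.9,-3,0.55]
    - [0,0,0,-8.2,2.2,-3,0.55]
    - [0,0,0,-9.2,2.4,-3,0.55]
    - [0,0,0,-10.2,2.7,-3,0.55]
    - [0,0,0,-11.2,3,-3,0.55]
    - [0,0,0,-12.2,3.2,-3,0.55]
    - [0,0,0,-13.2,3.5,-3,0.55]
    - [0,0,0,-14.09,3.69,-3,0.55]

```text
time_s: 19.5
position: [0.6079, -0.0171, 0.1254]
tcp_rot: [[-0.141, 0.99, -0.001], [0.99, 0.141, -0.0], [-0.0, -0.001, -1.0]]
force: [1.0, -0.4, -0.2]
opening: 0.6
grasp_force: 29.7
```

send_rows:
  commands:
    - [0,0,0,0,0,0,0.55]
    - [0,0,0,0,0,0,0.55]
    - [0,0,0,0,0,0,0.55]

```text
time_s: 19.75
position: [0.6064, -0.0144, 0.1255]
tcp_rot: [[-0.141, 0.99, -0.003], [0.99, 0.141, 0.001], [0.001, -0.003, -1.0]]
force: [-0.2, -0.7, -0.3]
opening: 0.597
grasp_force: 29.7
```

```bash
python3 plan.py -c 0,-14.09,3.69,-3 .6077,-.0145,.0395,98.16
python3 - <<'E'
from h import *; from rig import optics
t=optics.capture("top");s=optics.capture("side")
cv2.imwrite("pics/ts2.png",np.vstack([cv2.resize(t["image"][130:230,230:490],None,fx=3,fy=3,interpolation=cv2.INTER_CUBIC),cv2.resize(s["image"][200:300,230:490],None,fx=3,fy=3,interpolation=cv2.INTER_CUBIC)]))
E
```

```text
cmd [ 6.076e-01 -1.460e-02  1.270e-01  9.816e+01] meas [ 0.6064 -0.0144  0.1255] 98.1 open 51.9 F 29.7 t 19.8
.6077,-.0145,.0395,98.16 rz 0.0 t [0.0, 0.0, 2.92]
```

View pics/ts2.png

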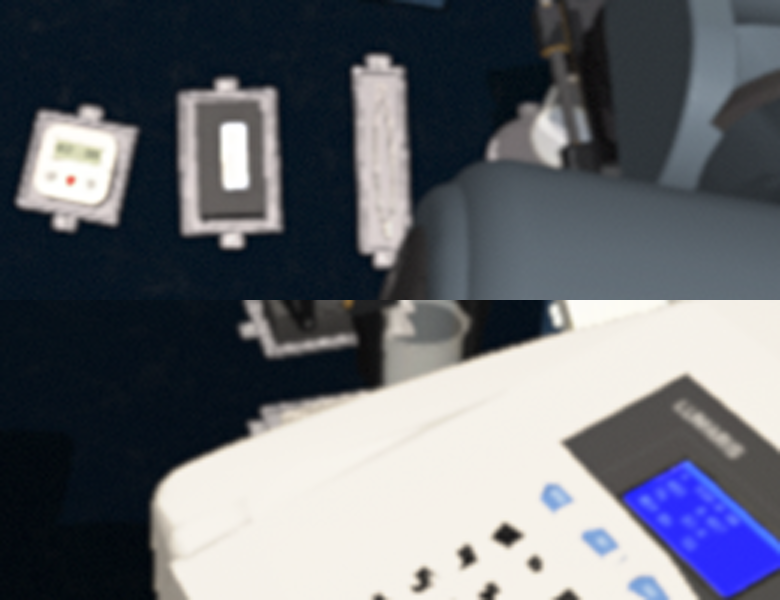

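The beaker is held upright over the round tray, at (560,130) in the top half. Lowering it and releasing.

send_rows:
  commands:
    - [0,0,0,0,0,0.7,0.55]
    - [0,0,0,0,0,1.4,0.55]
    - [0,0,0,0,0,2.1,0.55]
    - [0,0,0,0,0,2.5,0.55]
    - [0,0,0,0,0,2.75,0.55]
    - [0,0,0,0,0,2.9,0.55]
    - [0,0,0,0,0,2.9,0.55]
    - [0,0,0,0,0,2.9,0.55]
    - [0,0,0,0,0,2.9,0.62]
    - [0,0,0,0,0,2.9,0.7]
    - [0,0,0,0,0,2.9,0.85]
    - [0,0,0,0,0,2.9,1]
    - [0,0,0,0,0,2.9,1]
    - [0,0,0,0,0,2.9,1]
    - [0,0,0,0,0,2.9,1]
    - [0,0,0,0,0,2.9,1]

```text
time_s: 21.18
position: [0.6077, -0.0143, 0.0395]
tcp_rot: [[-0.142, 0.99, -0.0], [0.99, 0.142, 0.0], [0.0, -0.0, -1.0]]
force: [0.0, -0.5, -0.8]
opening: 0.983
grasp_force: 0.0
```

```bash
python3 plan.py -c 0,0,0,2.9 .6077,-.0145,.16,98 .45,.2,.22,98
```

```text
cmd [ 6.076e-01 -1.460e-02  4.000e-02  9.816e+01] meas [ 0.6077 -0.0143  0.0395] 98.2 open 85.5 F 0.0 t 21.2
.6077,-.0145,.16,98 rz 0.03 t [0.0, 0.0, -4.0]
.45,.2,.22,98 rz 0.03 t [7.83, -4.18, -6.0]
```

send_rows:
  commands:
    - [0,0,0,0,0,-0.8,1]
    - [0,0,0,0,0,-1.8,1]
    - [0,0,0,0,0,-2.8,1]
    - [0,0,0,0,0,-4,1]
    - [0,0,0,0,0,-5,1]
    - [0,0,0,0,0,-6,1]
    - [0,0,0,0,0,-6,1]
    - [0,0,0,7.8,-4.2,-6,1]
    - [0,0,0,7.8,-4.2,-6,1]
    - [0,0,0,7.8,-4.2,-6,1]
    - [0,0,0,7.8,-4.2,-6,1]
    - [0,0,0,7.8,-4.2,-6,1]
    - [0,0,0,7.8,-4.2,-6,1]
    - [0,0,0,7.8,-4.2,-6,1]
    - [0,0,0,7.8,-4.2,-6,1]
    - [0,0,0,7.8,-4.2,-6,1]
    - [0,0,0,7.8,-4.2,-6,1]

```text
time_s: 22.6
position: [0.4508, 0.199, 0.2194]
tcp_rot: [[-0.142, 0.99, 0.001], [0.99, 0.142, -0.0], [-0.001, 0.001, -1.0]]
force: [0.6, -0.0, 0.5]
opening: 0.999
grasp_force: 0.0
```

Run:
```python
from fit import *; from rig import optics
c=optics.capture("top")
cv2.imwrite("pics/end.png",cv2.resize(c["image"][120:250,210:470],None,fx=3,fy=3,interpolation=cv2.INTER_CUBIC))
```

```text
(no output)
```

View pics/end.png

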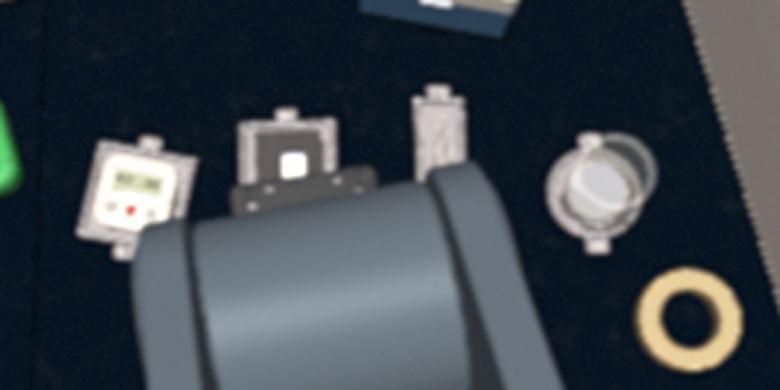

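The beaker stands upright in the round tray: its base at (600,188) is close to the tray centre at (595,192). The other three are unchanged as far as the arm leaves them visible, and the tape and tip box look undisturbed. Handing in.

```bash
python3 -c "
from rig import bot; print(bot.hand_in())"
```

```text
the job is handed in; nothing more can be done
None
```

The timer, cuvette case and tweezers are in their trays, with the beaker set upright in the round one last; I handed the job in at about 23 s, and it returned no verdict.

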